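# Make up two soil-practical kits in divided trays

## Robot

A 7-joint arm with a two-finger parallel gripper is mounted at the origin on the work surface. World frame = base frame: x ahead of the robot, y to its left, z up, the work surface at z = 0. Lengths are in m, angles in rad, forces in N, time in s.
With the tool pointing down it reaches from about 0.425 to 0.925 m from the base axis. Payload 6.8 kg.
Tool frame: the origin (TCP) lies on the front face of the gripper's body, between the roots of the fingers; the fingertips stand 73 mm ahead of it and the grasp point (between the pads) lies 54 mm ahead of it (env.nose_length is the distance from the TCP to the fingertips, in m); z points along the fingers, y is the direction in which the jaws open and shut (so a half turn about z gives the same grasp; the last joint's range is limited). The gripper opens to 85 mm and grips with 20 to 120 N. Pads are 22 mm wide; open, the fingers measure 114 mm over their backs; the gripper's body (76 mm by 85 mm) begins 54 mm behind the grasp point. The pads swing forward as they close: fully open they stand 13 mm farther back than shut.
Start: joints at [-1.366, 0.477, 0.022, 1.555, -0.011, 1.109, -0.083], TCP at [0.208, 0.642, 0.304] pointing down, gripper open.
Joint ranges: [-2.96, 2.96], [-0.34, 2.1], [-1.41, 1.46], [0.24, 2.44], [-1.37, 4.51], [0.17, 1.92], [-2.96, 2.96]. Speed limits (rad/s): [2.39, 2.39, 3.14, 3.14, 3.14, 3.14, 3.14].

## Interface

Orientations are given as a unit quaternion [w, x, y, z].
In Python, from cell import env, kin, camera, calibration, job gives the robot as it stands. The module is installed in compiled form; this text tells all that it offers. Calls block until the motion is done:
- env.reach(position, orientation): joint-space move of the TCP to a pose.
- env.movel(position, velocity=0.15, rot=None, stop_force=None): straight line of the TCP; rot=None keeps the orientation; velocity is the mean speed in m/s. With stop_force (N) it stops when the force on the tool has changed by that much, and returns True; else False.
- env.goto_joints(angles): joint-space move.
- env.grip(opening, f_grip=None): finger opening in m; f_grip is the grip in N (None keeps the last); returns when the fingers have stopped.
- env.dwell(seconds).
- kin.inverse_kinematics(position, orientation): joint angles nearest the present ones, or None.
- env.get_state(): the state.
- camera(name): name is "side" or "top"; returns (picture, depth): 420x560x3 uint8, blue, green, red; 420x560 float32, m along the optical axis (not along the pixel's ray), 0 where there is no reading.
- calibration(name): a dict with "fx", "fy", "cx", "cy" (pixels), "rvec" (rotation vector, rad) and "tvec" (3), from world to camera coordinates, as OpenCV has them. Camera axes: x right, y down, z forward; pixel columns grow to the right and rows downward; lengths in m; the calibration is good to about 2 mm. A picture is of the moment at which its call begins. calibration takes no time and is no camera call.
A pose or a line that the arm cannot do raises env.PlanningError and nothing moves.
- job.job_done(): hands the job in, once; it reports no verdict.
The state is a dict: "time": time; "qpos": joint angles; "joint_velocities": joint speeds; "joint_torque": joint torques, N m; "tcp_pos": TCP position; "orientation": TCP orientation; "force": force on the tool from outside, world axes, zero at the start; "torque": the same for the moment, N m; "opening": finger opening in m.
Only numpy, scipy, OpenCV 4.12 (cv2) and the standard library are available. Lean on these libraries where they do the work, as an engineer would, in place of code of your own. Each camera call takes 0.05 s, during which the arm holds its last target.

## Task

Make up the two kits for the soil practical: the large soil jar and the aluminium tin go into the tray with two compartments (moisture kit), and the small soil jar, the white beaker and the wash bottle go into the tray with three compartments (pH kit). Stand each thing upright on the floor of a compartment of its own, setting it down and not dropping it, and leave the conical flask and the test-tube rack where they stand.

Things in the scene. Friction and masses are not known exactly. Their poses are not given: they have to be found in the camera images.
- tray_two: Fixed grey plastic divided tray, does not move: 230 mm (its x) by 90 mm (its y) outside, walls 20 mm high and 3 mm thick, floor 4 mm thick. Origin: centre of its underside, on the bench; z up. One 3 mm divider (18 mm high) across the middle makes TWO compartments, each 110.5 mm along x and 84 mm along y inside; their centres are at x = -56.8 and +56.8 mm, y = 0.
- tray_three: Fixed grey plastic divided tray, does not move: 230 mm (its x) by 90 mm (its y) outside, walls 20 mm high and 3 mm thick, floor 4 mm thick. Origin: centre of its underside, on the bench; z up. Two 3 mm dividers (18 mm high) make THREE compartments, each 72.7 mm along x and 84 mm along y inside; their centres are at x = -75.7, 0 and +75.7 mm, y = 0.
- jar_large: The large soil jar: clear straight-sided plastic pot with dark soil and a green screw lid (closed, one piece). 72 mm tall; lid 60 mm across and 15 mm high at the top, pot 57 mm across. About 0.2 kg. Stands loose. Origin: centre of its underside; z up its axis.
- jar_small: The small soil jar: same make as the large one, green screw lid, 54 mm tall; lid 44 mm across and 12 mm high, pot 41 mm across. About 0.08 kg. Stands loose. Origin: centre of its underside; z up its axis.
- tin: Round bare aluminium soil-moisture tin with its slip-on lid on (one piece): 42 mm tall; lid 55 mm across covers the upper 14 mm, below it 53 mm across. About 0.05 kg. Stands loose. Origin: centre of its underside; z up its axis.
- beaker: Empty white plastic beaker, open at the top, 66 mm tall, 47 mm across at the foot and 50 mm at the rim, wall 2.5 mm, tiny pouring lip at its +x. About 0.035 kg. Stands loose. Origin: centre of its underside; z up its axis.
- wash_bottle: White wash bottle, loose, 0.14 kg: body 52 mm across to 60 mm height, shoulder, neck 24 mm across (79-88 mm), round screw cap 30 mm across (88-106 mm high). A stiff bent spout rises from the cap to 131 mm and reaches 50 mm out along its +x (end 112 mm high). Hold by the cap, closing along its y, clear of the spout. Any yaw. Origin: centre of its underside; z up.
- flask: Bystander among the stock: stoppered glass conical flask with amber contents, 66 mm across at the foot, 107 mm tall, loose. Origin: centre of its underside; z up.
- tube_rack: Bystander at the back: wooden test-tube rack, 66 mm (its x) by 210 mm (its y), 90 mm high, with capped tubes to 126 mm, loose. Origin: centre of its underside; z up.
- stirrer: Bystander at the back: white magnetic stirrer, fixed, 130 by 130 mm and 72 mm high, round steel plate on top, knobs on its -x face. Origin: centre of its underside; z up.

How it is judged:
At the end, for the whole second after the job is handed in: Large jar and tin in tray_two, one each side of its divider; small jar, beaker and wash bottle in tray_three (one per compartment: no two fit flat in one); each with its foot within 3 mm of the tray floor, upright within 0.08 rad, at rest; flask and rack within 30 mm of their start, upright (x of jar_large in the frame of tray_two between -0.1 and 0.1 m and y of jar_large in the frame of tray_two between -0.035 and 0.035 m and z of jar_large in the frame of tray_two between 0.001 and 0.007 m and angle between each of jar_large, tin, jar_small, beaker, wash_bottle's own z axis and vertical below 0.08 rad and linear speed of each of jar_large, tin, jar_small, beaker, wash_bottle below 0.02 m/s and x of tin in the frame of tray_two between -0.1 and 0.1 m and y of tin in the frame of tray_two between -0.035 and 0.035 m and z of tin in the frame of tray_two between 0.001 and 0.007 m and x of jar_small in the frame of tray_three between -0.1 and 0.1 m and y of jar_small in the frame of tray_three between -0.035 and 0.035 m and z of jar_small in the frame of tray_three between 0.001 and 0.007 m and x of beaker in the frame of tray_three between -0.1 and 0.1 m and y of beaker in the frame of tray_three between -0.035 and 0.035 m and z of beaker in the frame of tray_three between 0.001 and 0.007 m and x of wash_bottle in the frame of tray_three between -0.1 and 0.1 m and y of wash_bottle in the frame of tray_three between -0.035 and 0.035 m and z of wash_bottle in the frame of tray_three between 0.001 and 0.007 m and ((x of jar_large in the frame of tray_two below 0 m and x of tin in the frame of tray_two above 0 m) or (x of jar_large in the frame of tray_two above 0 m and x of tin in the frame of tray_two below 0 m)) and distance of each of flask, tube_rack from where it was at the start of the episode below 0.03 m and angle between each of flask, tube_rack's own z axis and vertical below 0.1 rad); the robot touches nothing.
It fails at once if one of the five things is dropped (falls free at over 0.7 m/s, a fall of about 25 mm) ((linear speed of jar_large above 0.7 m/s and contact force between jar_large and the fingers below 0.02 N) or (linear speed of tin above 0.7 m/s and contact force between tin and the fingers below 0.02 N) or (linear speed of jar_small above 0.7 m/s and contact force between jar_small and the fingers below 0.02 N) or (linear speed of beaker above 0.7 m/s and contact force between beaker and the fingers below 0.02 N) or (linear speed of wash_bottle above 0.7 m/s and contact force between wash_bottle and the fingers below 0.02 N)).
It fails at once if the flask or the test-tube rack is pushed over 30 mm away or tipped over 0.3 rad (distance of any of flask, tube_rack from where it was at the start of the episode above 0.03 m or angle between any of flask, tube_rack's own z axis and vertical above 0.3 rad).
It also fails if it takes over 134 s, if anything falls off the work surface, if the arm or the gripper's body presses on something with over 40 N, if the wrist force passes 120 N, or if a joint passes its speed limit or range.

## Working session

There is one attempt and no reset: what is moved stays moved. The work goes in short steps, each a Python script; the robot and the scene stay as the last script left them, time stands still between calls to the robot, and variables do not carry over. Pictures are saved under pics/ and viewed, and the job is handed in when it is done.

```bash
mkdir -p pics
python3 - <<'E'
from cell import env, kin, camera, calibration, job
import cv2,numpy as np
for n in("top","side"):
    p,d=camera(n); cv2.imwrite(f"pics/{n}0.png",p); np.save(f"{n}0_d.npy",d); print(calibration(n), (d>0).mean())
s=env.get_state(); print(s['time'],s['tcp_pos'],s['orientation'],s['opening'])
E
```

```text
{'fx': 496.3505272699423, 'fy': 496.3505272699423, 'cx': 270.6055517924361, 'cy': 211.97545803570648, 'rvec': array([ 1.92325576, -2.2892856 ,  0.24350831]), 'tvec': array([0.08248774, 0.56466551, 0.86663653])} 0.9960289115646258
{'fx': 464.36468068320255, 'fy': 464.36468068320255, 'cx': 282.369734931058, 'cy': 197.45119900693027, 'rvec': array([ 2.26625475, -0.34360281,  0.18553783]), 'tvec': array([-0.53390243,  0.12845301,  0.83096109])} 0.9963052721088436
0.1 [0.2075934  0.64183893 0.30301774] [-5.44140081e-05  1.55751329e-01  9.87795933e-01 -8.45733940e-04] 0.08534697372132202
```

View pics/top0.png

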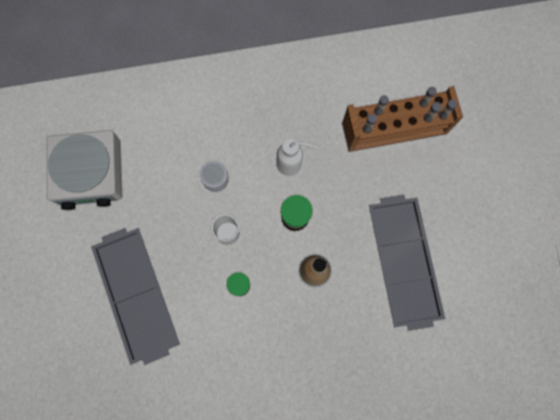

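View pics/side0.png

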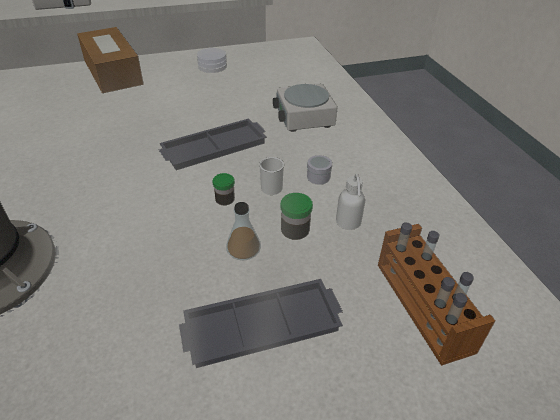

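```bash
cat > h.py <<'E'
import cv2,numpy as np
from cell import env,kin,camera,calibration,job
def cal(n):
    c=calibration(n); K=np.array([[c['fx'],0,c['cx']],[0,c['fy'],c['cy']],[0,0,1]]);R=cv2.Rodrigues(c['rvec'])[0];return K,R,np.array(c['tvec']).ravel()
def ray(n,uv,z):
    K,R,t=cal(n); uv=np.atleast_2d(uv).astype(float)
    d=np.c_[uv,np.ones(len(uv))]@np.linalg.inv(K).T@R; o=-R.T@t
    return o+d*((z-o[2])/d[:,2])[:,None]
def cloud(n,d):
    K,R,t=cal(n); v,u=np.indices(d.shape)
    p=np.stack([(u-K[0,2])/K[0,0]*d,(v-K[1,2])/K[1,1]*d,d],-1)
    return (p-t)@R
def proj(n,P):
    K,R,t=cal(n); q=(np.atleast_2d(P)@R.T+t)@K.T; return q[:,:2]/q[:,2:]
E
python3 - <<'E'
from h import *
d=np.load('top0_d.npy');P=cloud('top',d);img=cv2.imread('pics/top0.png')
print('camtop',-cal('top')[1].T@cal('top')[2],'side',-cal('side')[1].T@cal('side')[2])
m=((P[...,2]>0.008)&(P[...,2]<.25)&(d>0)).astype(np.uint8)
n,l,s,c=cv2.connectedComponentsWithStats(m)
for i in range(1,n):
    if s[i,4]>60:
        q=P[l==i]; z=np.percentile(q[:,2],97); t=q[q[:,2]>z-.012]
        print(c[i].round(),s[i,4],'zmax',z.round(4),'top mean',t.mean(0).round(4),'mid',((t.min(0)+t.max(0))/2).round(4),'ext',np.ptp(t,axis=0).round(3))
vis=cv2.normalize(np.clip(P[...,2],0,.13),None,0,255,cv2.NORM_MINMAX).astype(np.uint8)
a=cv2.resize(img[80:370,30:480],None,fx=1.75,fy=1.75,interpolation=cv2.INTER_CUBIC)
cv2.imwrite('pics/topzoom.png',cv2.convertScaleAbs(a,alpha=1.5)); cv2.imwrite('pics/hm.png',vis)
E
```

```text
camtop [0.37429412 0.01419659 0.96768415] side [ 0.32934889 -0.6764851   0.65264503]
[401. 118.] 5053 zmax 0.1265 top mean [ 0.7099 -0.3084  0.1247] mid [ 0.714  -0.2986  0.1224] ext [0.05  0.166 0.015]
[ 84. 168.] 5363 zmax 0.0748 top mean [0.7232 0.3241 0.0703] mid [0.7268 0.3254 0.0705] ext [0.136 0.135 0.015]
[290. 156.] 841 zmax 0.1286 top mean [ 0.6705 -0.0922  0.1258] mid [ 0.6707 -0.0932  0.125 ] ext [0.017 0.046 0.017]
[214. 175.] 697 zmax 0.046 top mean [0.6688 0.08   0.0426] mid [0.6698 0.0805 0.0411] ext [0.055 0.054 0.014]
[296. 212.] 947 zmax 0.0758 top mean [ 0.5643 -0.0627  0.0725] mid [ 0.5653 -0.0629  0.0709] ext [0.062 0.059 0.014]
[408. 261.] 2022 zmax 0.0235 top mean [ 0.44   -0.2586  0.0199] mid [ 0.4429 -0.2558  0.019 ] ext [0.259 0.103 0.015]
[225. 227.] 442 zmax 0.0691 top mean [0.5587 0.0725 0.066 ] mid [0.5572 0.0713 0.0642] ext [0.051 0.054 0.014]
[132. 296.] 1979 zmax 0.0235 top mean [0.4661 0.266  0.0198] mid [0.4686 0.2634 0.0187] ext [0.261 0.144 0.014]
[315. 270.] 887 zmax 0.1088 top mean [ 0.4547 -0.081   0.1057] mid [ 0.455  -0.0819  0.1042] ext [0.027 0.028 0.015]
[238. 283.] 471 zmax 0.0582 top mean [0.4511 0.0658 0.0546] mid [0.4515 0.0658 0.0539] ext [0.043 0.045 0.015]
```

View pics/topzoom.png

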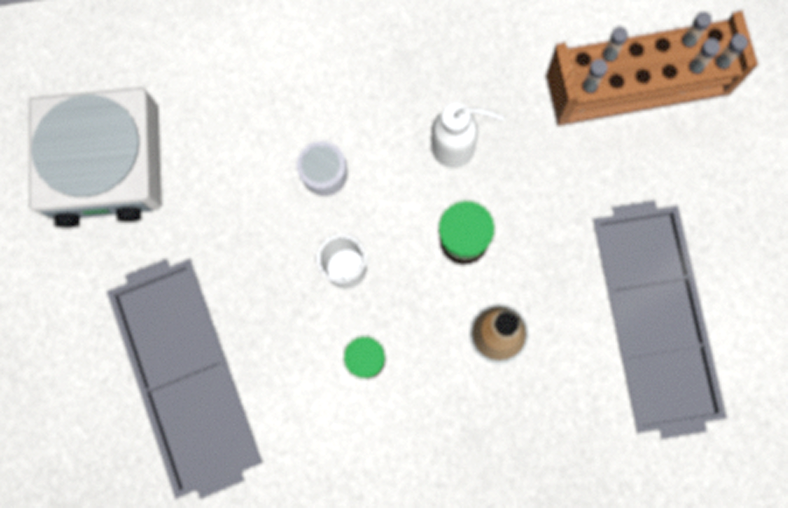

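View pics/hm.png

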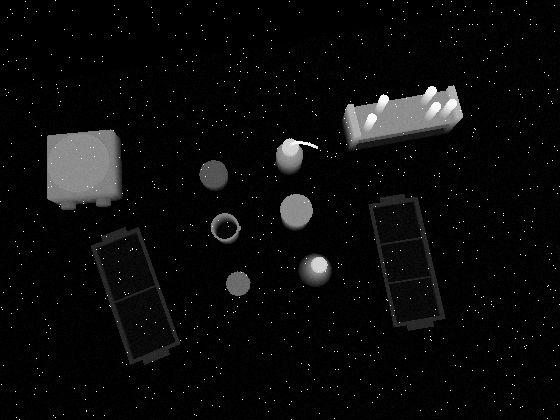

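Run:
```python
from h import *
print('nose',env.nose_length)
def med(d): return cv2.medianBlur(d,3)
C={}
for n in('top','side'):
    d=med(np.load(n+'0_d.npy'));P=cloud(n,d);C[n]=P
    pl=P[(abs(P[...,0]-.45)<.08)&(abs(P[...,1])<.15)&(abs(P[...,2])<.012)]
    print(n,'bench z',np.median(pl[:,2]).round(4))
def circ(q):
    A=np.c_[2*q[:,:2],np.ones(len(q))]; s=np.linalg.lstsq(A,(q[:,:2]**2).sum(1),rcond=None)[0]; return s[:2],np.sqrt(s[2]+s[:2]@s[:2])
objs=dict(tin=(.67,.08,.042),jar_large=(.565,-.063,.072),beaker=(.557,.071,.066),jar_small=(.4515,.066,.054),cap=(.67,-.083,.106),flask=(.455,-.081,.107))
for k,(x,y,h) in objs.items():
    for n,P in C.items():
        r=.04 if k!='cap' else .025
        q=P[(np.hypot(P[...,0]-x,P[...,1]-y)<r)&(abs(P[...,2]-h-.001)<.006)]
        if len(q)<15: print(k,n,len(q));continue
        (cx,cy),rr=cv2.minEnclosingCircle((q[:,:2]*1000).astype(np.float32))
        print(k,n,len(q),'cen',round(cx,1),round(cy,1),'d',round(2*rr,1),'mean',(q.mean(0)*1000).round(1))
P=C['top'];q=P[(np.hypot(P[...,0]-.67,P[...,1]+.09)<.08)&(P[...,2]>.11)&(P[...,2]<.14)]
print('spout',(q[np.argsort(q[:,1])][::max(1,len(q)//12)]*1000).round())
for name,(x,y) in dict(two=(.468,.263),three=(.443,-.256)).items():
    for n,P in C.items():
        q=P[(np.hypot(P[...,0]-x,P[...,1]-y)<.16)&(P[...,2]>.013)&(P[...,2]<.03)]
        r=cv2.minAreaRect((q[:,:2]*1000).astype(np.float32)); 
        print(name,n,len(q),r, cv2.boxPoints(r).round().tolist())
```

```text
nose 0.0726
top bench z 0.0006
side bench z 0.0002
tin top 610 cen 670.3 81.2 d 56.1 mean [669.3  80.3  42.6]
tin side 330 cen 672.4 79.5 d 57.0 mean [669.9  76.2  42.3]
jar_large top 820 cen 565.6 -63.2 d 60.8 mean [564.7 -63.   72.5]
jar_large side 580 cen 566.9 -64.4 d 61.4 mean [565.1 -67.1  72. ]
beaker top 201 cen 556.9 71.2 d 55.3 mean [557.9  72.1  65.6]
beaker side 153 cen 558.0 73.0 d 53.2 mean [559.   74.5  64.4]
jar_small top 460 cen 451.6 65.9 d 44.5 mean [451.1  65.9  54.4]
jar_small side 266 cen 452.6 67.0 d 47.9 mean [452.5  62.6  53.6]
cap top 166 cen 676.4 -71.9 d 32.4 mean [674.5 -71.4 106.1]
cap side 111 cen 677.0 -73.2 d 30.6 mean [674.2 -75.6 105.8]
flask top 160 cen 455.3 -81.5 d 25.0 mean [454.6 -81.5 107.2]
flask side 128 cen 456.7 -82.4 d 25.8 mean [455.9 -84.6 106.4]
spout [[ 663. -118.  114.]
 [ 666. -113.  119.]
 [ 668. -109.  121.]
 [ 667. -105.  125.]
 [ 667. -101.  123.]
 [ 668.  -98.  127.]
 [ 671.  -93.  130.]
 [ 672.  -89.  130.]
 [ 671.  -85.  128.]
 [ 676.  -81.  129.]
 [ 675.  -77.  126.]
 [ 675.  -74.  114.]
 [ 678.  -71.  118.]]
two top 1852 ((469.05279541015625, 264.08868408203125), (258.8180847167969, 99.38536834716797), 12.292993545532227) [[332.0, 285.0], [353.0, 188.0], [606.0, 243.0], [585.0, 340.0]]
two side 989 ((469.59271240234375, 265.92626953125), (257.020263671875, 102.63517761230469), 12.047456741333008) [[333.0, 289.0], [355.0, 189.0], [606.0, 243.0], [585.0, 343.0]]
three top 1948 ((443.5451354980469, -202.03152465820312), (207.87887573242188, 258.49041748046875), 89.27053833007812) [[313.0, -304.0], [571.0, -308.0], [574.0, -100.0], [316.0, -96.0]]
three side 2803 ((444.9681701660156, -201.11654663085938), (208.49916076660156, 258.5477294921875), 88.90509033203125) [[314.0, -303.0], [572.0, -308.0], [576.0, -99.0], [318.0, -94.0]]
```

Run:
```python
from h import *
for name,(x,y,sg) in dict(two=(.468,.264,1),three=(.443,-.256,-1)).items():
    for n in('top','side'):
        d=cv2.medianBlur(np.load(n+'0_d.npy'),3);P=cloud(n,d)
        q0=P[(np.hypot(P[...,0]-x,P[...,1]-y)<.16)&(P[...,1]*sg>.17)&(P[...,2]>.013)&(P[...,2]<.026)][:,:2]
        # drop isolated points
        from scipy.spatial import cKDTree
        t=cKDTree(q0); q=q0[[len(a)>5 for a in t.query_ball_point(q0,.006)]]
        best=min((np.ptp(np.percentile((q@[-np.sin(a),np.cos(a)]),[1,99])),a) for a in np.radians(np.arange(-40,40,.25)))
        a=best[1];ex=np.array([np.cos(a),np.sin(a)]);ey=np.array([-ex[1],ex[0]])
        X=q@ex;Y=q@ey
        lx=np.percentile(X,[.3,99.7]);ly=np.percentile(Y,[1,99])
        c=ex*lx.mean()+ey*ly.mean()
        core=X[abs(Y-ly.mean())<.018]-lx.mean()
        h,e=np.histogram(core,np.arange(-.132,.133,.006))
        print(name,n,len(q),'ang',np.degrees(a).round(2),'L',np.ptp(lx).round(4),'W',np.ptp(ly).round(4),'c',c.round(4)); print(dict((int(b),int(v)) for b,v in zip((e[:-1]+.003)*1000,h) if v>3))
```

```text
two top 1852 ang 12.25 L 0.2574 W 0.098 c [0.4688 0.2641]
{-129: 33, -123: 68, -117: 66, -110: 23, -2: 25, 3: 18, 111: 36, 117: 58, 123: 56, 129: 25}
two side 956 ang 12.25 L 0.2555 W 0.0966 c [0.4697 0.2636]
{-129: 11, -123: 24, -117: 24, -110: 8, -2: 9, 3: 8, 111: 20, 117: 20, 123: 20, 129: 5}
three top 1898 ang -1.0 L 0.2574 W 0.0982 c [ 0.4428 -0.2559]
{-129: 33, -123: 65, -117: 63, -110: 23, -38: 24, 39: 36, 111: 30, 117: 54, 123: 54, 129: 25}
three side 2575 ang -1.0 L 0.2573 W 0.0978 c [ 0.4438 -0.2557]
{-129: 41, -123: 81, -117: 80, -110: 27, -38: 42, 39: 47, 111: 47, 117: 66, 123: 62, 129: 30}
```

```bash
cat >> h.py <<'E'
TR={'two':(np.array([.469,.264]),np.radians(12.25)),'three':(np.array([.443,-.256]),np.radians(-1.))}
def loc(t,x,y=0):
    c,a=TR[t]; return c+np.array([np.cos(a)*x-np.sin(a)*y,np.sin(a)*x+np.cos(a)*y])
def quat(yaw):  # tool down; jaw (tool y) along direction yaw
    from scipy.spatial.transform import Rotation as Ro
    y=np.array([np.cos(yaw),np.sin(yaw),0]);z=np.array([0,0,-1.]);x=np.cross(y,z)
    q=Ro.from_matrix(np.c_[x,y,z]).as_quat(); return np.r_[q[3],q[:3]]
E
python3 - <<'E'
from h import *
for n in('top','side'):
    im=cv2.convertScaleAbs(cv2.imread(f'pics/{n}0.png'),alpha=1.4); im=cv2.resize(im,None,fx=1.4,fy=1.4)
    for t in TR:
        pts=np.array([np.r_[loc(t,x,y),.02] for x,y in((-.115,-.045),(.115,-.045),(.115,.045),(-.115,.045))])
        cv2.polylines(im,[(proj(n,pts)*1.4).astype(int)],True,(0,0,255),1)
        if t=='two':
            cs=[-.0568,.0568]
        else: cs=[-.0757,0,.0757]
        for c in cs: cv2.circle(im,tuple((proj(n,[*loc(t,c),.004])[0]*1.4).astype(int)),3,(0,255,255),-1)
    for p in((.671,.081,.042),(.566,-.064,.072),(.5575,.072,.066),(.452,.066,.054),(.6765,-.0725,.106)):
        cv2.circle(im,tuple((proj(n,p)[0]*1.4).astype(int)),2,(255,0,255),-1)
    cv2.imwrite(f'pics/ov_{n}.png',im)
s=env.get_state()['qpos']
def ok(n,p,yaw):
    for y in(yaw,yaw+np.pi):
        for z in(p[2],.32):
            q=kin.inverse_kinematics([p[0],p[1],z],quat(y)); print(n,round(np.degrees(y)),z,None if q is None else np.round(q,2))
sp=np.arctan2(-118+72.5,663-676.5); print('spout yaw',np.degrees(sp))
ok('bottle',(.6765,-.0725,.151),sp+np.pi/2)
ok('bottle near',(*loc('three',-.0757),.155),sp+np.pi/2)
ok('jar s far',(*loc('three',.0757),.11),0)
ok('jar s ',(.452,.066,.10),0)
ok('jar l far',(*loc('two',.0568),.12),0)
ok('tin near',(*loc('two',-.0568),.094),0)
E
```

```text
spout yaw -106.52579638992565
bottle -17 0.151 [-0.41  0.74  0.64  1.69 -0.54  0.9   0.16]
bottle -17 0.32 [-0.48  0.57  0.75  1.56 -0.41  1.18  0.06]
bottle 163 0.151 [-0.02  0.64  0.05  1.66 -0.04  0.84  2.9 ]
bottle 163 0.32 [ 0.72  0.76 -1.19  1.47  0.71  1.39  2.36]
bottle near -17 0.155 [-0.35  0.58  1.07  2.26 -0.78  0.75  0.97]
bottle near -17 0.32 [-0.32  0.07  0.84  2.1  -0.06  1.    0.27]
bottle near 163 0.155 [-0.45  0.76  1.27  2.26 -0.99  0.91 -1.95]
bottle near 163 0.32 [-0.73  0.17  1.36  2.11 -0.19  1.01 -2.7 ]
jar s far 0 0.11 [-0.16  0.69  0.7   1.96 -0.67  0.73  0.95]
jar s far 0 0.32 [-0.32  0.41  0.89  1.81 -0.35  1.09  0.7 ]
jar s far 180 0.11 [-0.44  1.08  1.26  1.98 -1.2   1.12 -1.77]
jar s far 180 0.32 [-0.51  0.62  1.28  1.82 -0.64  1.2  -2.17]
jar s  0 0.1 [-0.57  0.48  0.36  2.23 -0.35  0.48  0.06]
jar s  0 0.32 [-0.85  0.09  0.62  2.07 -0.06  1.   -0.2 ]
jar s  180 0.1 [-0.18  0.45 -0.12  2.21  0.11  0.48  2.75]
jar s  180 0.32 [-0.49  0.09  0.23  2.05 -0.02  1.01  2.89]
jar l far 0 0.12 [-0.87  0.6   0.37  1.91 -0.33  0.69 -0.3 ]
jar l far 0 0.32 [-0.94  0.35  0.45  1.77 -0.17  1.07 -0.43]
jar l far 180 0.12 [-0.4   0.58 -0.25  1.88  0.21  0.7   2.37]
jar l far 180 0.32 [-0.47  0.33 -0.15  1.73  0.05  1.08  2.5 ]
tin near 0 0.094 [-0.93  0.51  0.31  2.17 -0.32  0.5  -0.37]
tin near 0 0.32 [-1.07  0.14  0.44  2.   -0.07  1.01 -0.6 ]
tin near 180 0.094 [-0.48  0.5  -0.24  2.14  0.23  0.52  2.25]
tin near 180 0.32 [-0.58  0.15 -0.1   1.97  0.02  1.02  2.45]
```

View pics/ov_top.png

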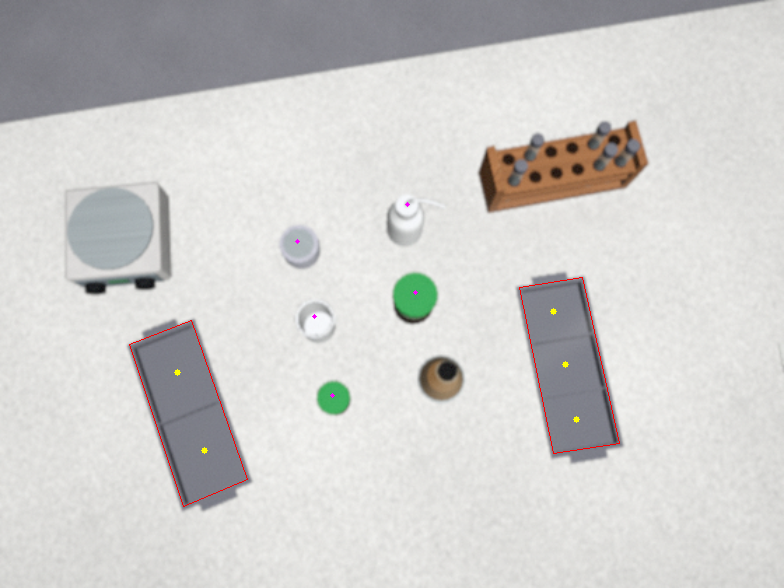

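View pics/ov_side.png

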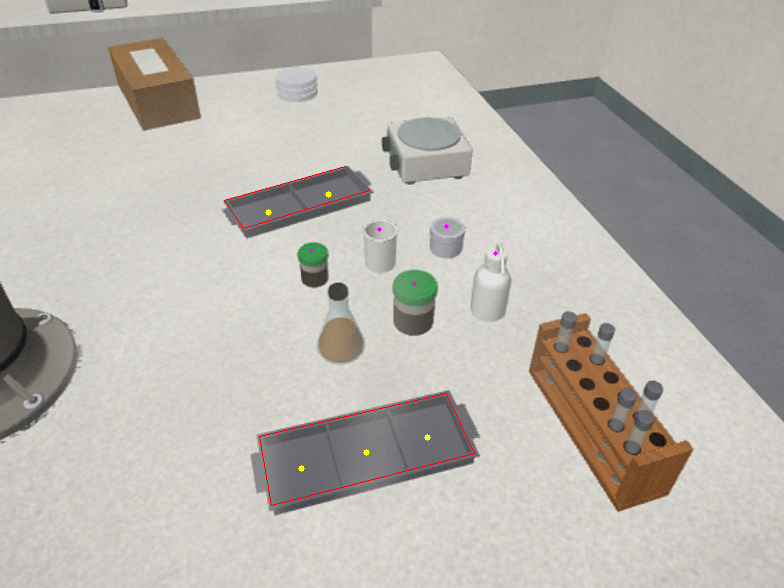

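```bash
cat >> h.py <<'E'
ZH=.32
def pick(p,zt,yaw,dia,F,zh=ZH,first=False):
    q=quat(yaw); cur=env.get_state()
    if first: env.reach([p[0],p[1],zh],q)
    else: env.movel([p[0],p[1],zh],velocity=.3,rot=q)
    env.grip(min(.085,dia+.025))
    env.movel([p[0],p[1],zt+.03],velocity=.25)
    hit=env.movel([p[0],p[1],zt],velocity=.08,stop_force=8)
    env.grip(max(0,dia-.01),F); s=env.get_state(); print('pick hit',hit,'open',round(s['opening'],4),'z',s['tcp_pos'][2].round(4),'f',s['force'].round(1))
    env.movel([p[0],p[1],zt+.02],velocity=.08); env.movel([p[0],p[1],zh],velocity=.25)
    s=env.get_state();print('lifted open',round(s['opening'],4),'f',s['force'].round(2),'t',round(s['time'],1))
def place(p,zt,yaw,dia,zh=ZH):
    env.movel([p[0],p[1],zh],velocity=.25,rot=quat(yaw))
    env.movel([p[0],p[1],zt+.004+.015],velocity=.2)
    env.dwell(.2)
    hit=env.movel([p[0],p[1],zt+.004-.004],velocity=.025,stop_force=3)
    s=env.get_state(); print('place hit',hit,'dz',(s['tcp_pos'][2]-zt-.004).round(4),'open',round(s['opening'],4),'f',s['force'].round(1))
    env.grip(min(.085,dia+.018)); env.dwell(.1)
    env.movel([p[0],p[1],zt+.04],velocity=.1); env.movel([p[0],p[1],zh],velocity=.3)
    print('t',round(env.get_state()['time'],1))
def snap(k):
    for n in('top','side'):
        p,d=camera(n); cv2.imwrite(f'pics/{n}{k}.png',cv2.convertScaleAbs(p,alpha=1.3)); np.save(f'{n}{k}_d.npy',d)
E
python3 - <<'E'
from h import *
H=np.pi/2
pick((.452,.0662),.098,H,.044,40,first=True)
snap(1)
E
```

```text
pick hit False open 0.0426 z 0.0986 f [-1.8 -0.9  5.5]
lifted open 0.0427 f [ 0.26 -0.74 -2.26] t 5.8
```

View pics/side1.png

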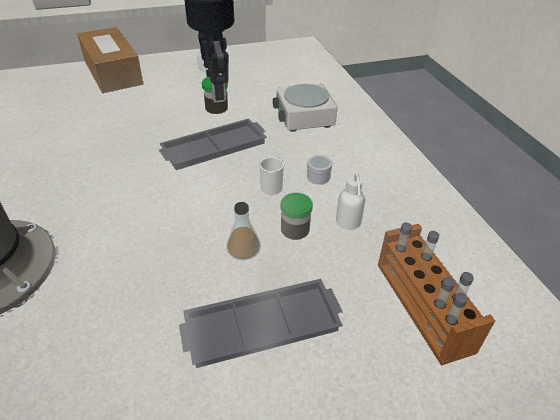

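The small jar hangs upright in the jaws at about (215,95), held by its lid. Nothing else has moved.

Run:
```python
from h import *
H=np.pi/2
place(loc('three',.0757),.0986,H-np.radians(1),.044)
pick((.5575,.0722),.102,H,.050,30)
place(loc('three',0),.102,H-np.radians(1),.050)
snap(2)
```

```text
place hit True dz 0.0001 open 0.0426 f [-1.   1.   5.4]
t 11.0
pick hit False open 0.0495 z 0.1025 f [-0.7  0.5  3.4]
lifted open 0.0497 f [-0.41  0.08 -0.22] t 15.7
place hit True dz 0.0002 open 0.0496 f [0.4 0.7 3.1]
t 20.8
```

View pics/side2.png

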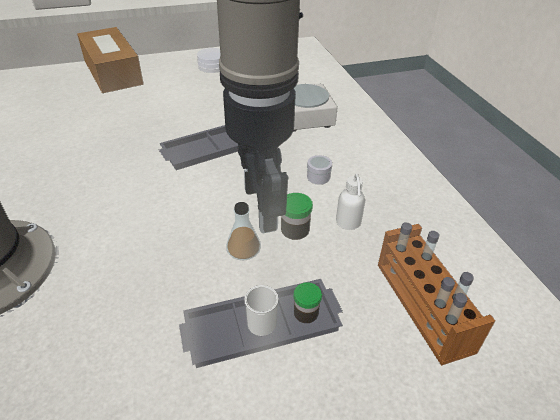

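The small jar at (307,303) and the beaker at (262,312) stand upright in the far and middle compartments of tray_three. The flask has not moved. Next are the jar_large and the tin.

Run:
```python
from h import *
H=np.pi/2;a=np.radians(12.25)
pick((.566,-.0637),.114,H,.060,50)
place(loc('two',.0568),.1143,H+a,.060)
pick((.671,.081),.086,np.radians(30),.055,35)
place(loc('two',-.0568),.0863,a,.055)
snap(3)
```

```text
pick hit False open 0.0587 z 0.1147 f [-1.3  1.   6.3]
lifted open 0.0589 f [-0.02 -0.54 -3.09] t 25.2
place hit True dz 0.0004 open 0.0586 f [-0.3  0.7  5.8]
t 30.2
pick hit False open 0.0539 z 0.0867 f [-0.6  0.2  3.9]
lifted open 0.0544 f [ 0.23  0.   -1.5 ] t 35.1
place hit True dz 0.0003 open 0.0538 f [-1.4 -0.3  8. ]
t 40.2
```

View pics/side3.png

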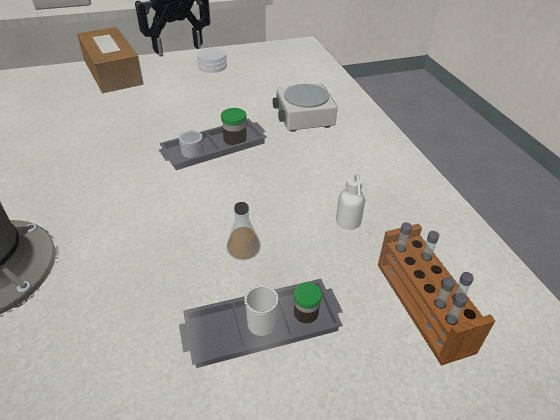

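The tin at (191,144) and the large jar at (234,126) are in tray_two, one in each compartment. Now the wash bottle.

Run:
```python
from h import *
y=np.radians(-16.5)
pick((.6755,-.0728),.150,y,.030,50)
snap(4)
```

```text
pick hit False open 0.0284 z 0.1506 f [ 0.3 -0.4  2. ]
lifted open 0.0283 f [-0.16 -0.9  -2.15] t 44.9
```

View pics/side4.png

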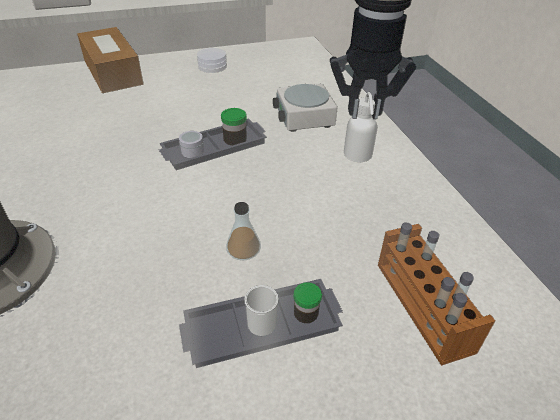

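The wash bottle hangs upright at (360,135), held by its cap.

```bash
python3 - <<'E'
from h import *
y=np.radians(-16.5)
place(loc('three',-.0757),.1506,y,.030)
env.movel([.45,0,.40],velocity=.3) if kin.inverse_kinematics([.45,0,.40],quat(y)) is not None else None
env.dwell(.5); snap(5)
E
python3 - <<'E'
from h import *
C={n:cloud(n,cv2.medianBlur(np.load(n+'5_d.npy'),3)) for n in('top','side')}
for k,t,x,h,r in(('jar_large','two',.0568,.072,.04),('tin','two',-.0568,.042,.04),('jar_small','three',.0757,.054,.032),('beaker','three',0,.066,.035),('cap','three',-.0757,.106,.03)):
    g=loc(t,x)
    for n,P in C.items():
        q=P[(np.hypot(P[...,0]-g[0],P[...,1]-g[1])<r)&(abs(P[...,2]-h-.004)<.007)]
        if len(q)<15: print(k,n,len(q));continue
        c,a=TR[t]; (cx,cy),rr=cv2.minEnclosingCircle((q[:,:2]*1000).astype(np.float32))
        v=np.array([cx,cy])-c*1000; e=np.array([np.cos(a),np.sin(a)])
        A=np.c_[q[:,:2],np.ones(len(q))]; co=np.linalg.lstsq(A,q[:,2],rcond=None)[0]
        print(k,n,len(q),'tray xy',(v@e).round(1),(v@[-e[1],e[0]]).round(1),'d',round(2*rr,1),'z med',(np.median(q[:,2])*1000).round(1),'slope',co[:2].round(3))
E
```

```text
place hit True dz -0.0001 open 0.0285 f [0.  0.  7.9]
t 49.9
jar_large top 901 tray xy 55.0 0.3 d 61.1 z med 76.4 slope [0.009 0.013]
jar_large side 321 tray xy 56.9 -1.3 d 61.6 z med 76.1 slope [0.016 0.052]
tin top 747 tray xy -56.0 0.1 d 55.4 z med 46.9 slope [-0.001  0.007]
tin side 297 tray xy -55.6 -0.8 d 56.0 z med 46.5 slope [0.002 0.065]
jar_small top 450 tray xy 74.8 0.0 d 45.0 z med 58.5 slope [ 0.025 -0.028]
jar_small side 555 tray xy 75.5 -1.0 d 45.4 z med 58.0 slope [0.022 0.056]
beaker top 237 tray xy -1.0 -1.2 d 55.0 z med 70.0 slope [0.004 0.014]
beaker side 333 tray xy -0.5 -0.5 d 54.4 z med 69.1 slope [ 0.007 -0.013]
cap top 253 tray xy -74.6 2.3 d 31.1 z med 110.5 slope [-0.001 -0.069]
cap side 263 tray xy -73.3 0.6 d 31.0 z med 109.8 slope [0.02  0.102]
```

View pics/side5.png

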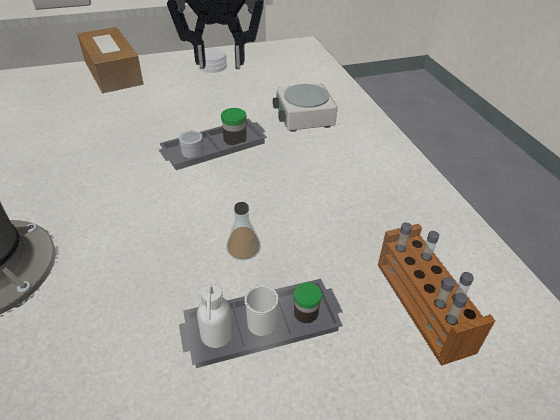

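View pics/top5.png

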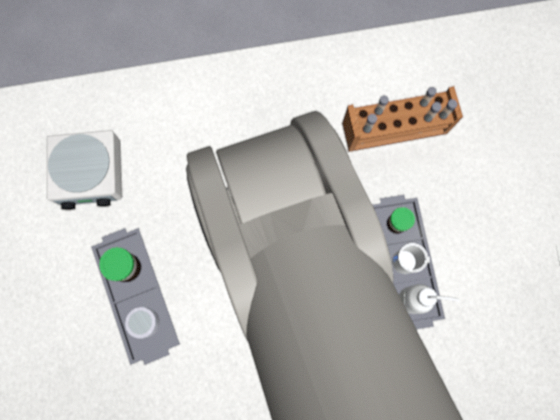

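All five stand upright in their own compartments: (119,265) and (141,322) in tray_two, and (402,219), (411,258) and (420,298) in tray_three. The flask at (242,230) and the rack are where they were in the first side picture. The tops sit 4 mm higher than on the bench, which is the floor thickness, so I'm handing in.

Run:
```python
from h import *
print(job.job_done(), env.get_state()['time'])
```

```text
the job is handed in; nothing more can be done
the job is handed in; nothing more can be done
```

Both kits are made up and the job is handed in; it reports no verdict. My clock last read 49.9 s of the 134 s allowed, just before a short retreat and the final pictures.

- **Moisture kit (tray_two):** the large jar is in the far compartment and the tin in the near one.
- **pH kit (tray_three):** the small jar is in the far compartment, the beaker in the middle and the wash bottle in the near one. Each of the five was lowered until it touched the floor, then released.

**Last checks:**
- **Position:** both cameras put every item within about 2.5 mm of its compartment centre.
- **Height:** every top measured 3–5 mm above its own height, which fits standing on the 4 mm tray floor.
- **Flask and rack:** neither looks moved in the side pictures. I judged this by eye, not by measurement. In the last top picture the arm hid the flask.
- **Upright:** plane fits to the tops gave slopes of up to 0.07–0.10 for the wash-bottle cap, near or over the 0.08 limit. The two cameras gave opposite signs, so I put this down to side-wall and spout points in the fit. All items look upright in the pictures.

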